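Index the sample carousel to the green station

TASK

Turn the sample carousel, with the rack and roll that stand on it, to its next station, the one at the green post, so that it locks there. Squeeze the red trigger against the blue handle plate to free the table and start it round, then let the trigger go and push the handle gently on towards the green post until the tooth drops into that station's stop and holds the table. Leave it locked there, with nothing tipped off the table and the things on the bench undisturbed.

Things in the scene. Friction and masses are not known exactly. Their poses are not given: they have to be found in the camera images.
- table_centre (a point): Point on the vertical axis of the sample carousel, at the top face of its white round turning table (284 mm across, top face 34 mm above the bench). A grey cap in the middle, 126 mm across, 28 mm high above the table, hides the fixed index plate. A tube rack and a label roll stand loose on the table and ride with it.
- handle (a point): Grasp point, half-way between the handle's two upright plates, 105 mm from the axis, 84 mm above the table's top; turns with the table. Plates stand square to the radius, tops 22 mm above this point, free from 60 mm below it; 44 mm over their outer faces at rest, 34 mm fully squeezed. Squeeze along the radius. The point's x axis points along the radius to the table's axis; z up.
- blue_plate (a point): Centre of the outer, blue handle plate, at the height of point handle: fixed to the table, 8 mm thick, 30 mm wide, 123 mm from the axis, no other part within 25 mm of its two edges. Pushing sideways on its edge turns the table, at about 2 N.
- red_plate (a point): Centre of the inner, red trigger plate, at the height of point handle: 8 mm thick, 20 mm wide, 87 mm from the axis at home; slides up to 10 mm outwards, towards the blue plate, drawing the tooth below the cap out of its notch.
- turntable (a joint): Angle of the table, rad, positive anticlockwise from above, 0 at the start station (locked, 0.03 rad play either way). The neighbour stations lie at about +1.05 and -1.05; their adjustable stops, hidden below the cap, may stand up to 0.2 rad to either side of that, so the true place must be found by feel. A stop reaches 0.6 rad each side of its notch. Range -1.75 to 1.75.
- trigger (a joint): Travel of the red trigger, m: 0 home, 0.010 fully squeezed; spring 4 N at home, 9 N squeezed. Below 0.002 the tooth is down in a notch: table locked both ways. Let go between stations the tooth rides on the rim at 0.005 to 0.009 (ramped near a notch: some newtons more to push). Pushed with the trigger free, handle below 0.05 m/s, it drops into the notch and the table stops dead.
- green_post: Post with a green head, 26 mm across and 58 mm high, standing on the bench just outside the table, 168 mm from its axis: it shows the station to go to, roughly 60 degrees from the start one, to the left or the right. Origin at the centre of its foot. Fixed.
- white_post: The same post with a white head, at the neighbouring station on the other side (not to be used). Origin at the centre of its foot. Fixed.
- rack: White tube rack, 48 x 136 x 56 mm, standing loose on the turning table opposite the handle; it must stay on the table, not tipped. Origin at the centre of its underside.
- roll: White roll of labels, 68 mm across, 41 mm high, lying loose on the turning table a quarter turn from the handle; it must stay on the table, not tipped. Origin at the centre of its underside.
- reader: Black hand barcode reader, 178 x 65 x 40 mm, lying on the bench; bystander. Origin at the centre of its underside.
- timer: White bench timer with three keys, 82 x 58 x 22 mm, lying on the bench; bystander. Origin at the centre of its underside.
- blue_clamp: Blue plastic scissor-like tube clamp, 80 x 140 x 7 mm, lying on the bench; bystander. Origin at the centre of its underside.

How it is judged:
By the outcome, as a careful person would: the job done as asked, in the order asked, and still so for the second after the job is handed in, with the robot touching nothing.
It also fails if it takes over 54 s, if anything falls off the work surface, if the arm or the gripper's body presses on something with over 40 N, if the wrist force passes 120 N, or if a joint passes its speed limit or range.

ROBOT

A 6-joint arm with a two-finger parallel gripper is mounted at the origin on a cart in front of the work surface, level with it; the furniture and walls round the work are solid. World frame = base frame: x ahead of the robot, y to its left, z up, the work surface at z = 0. Lengths are in m, angles in rad, forces in N, time in s.
With the tool pointing down it reaches from about 0.35 to 0.775 m from the base axis. Payload 7.3 kg.
Tool frame: the origin (TCP) lies on the centre line of the jaws, within the pads' length; the fingertips stand ahead of it and the grasp point (between the pads) lies 11 mm behind it (robot.nose_length is the z of the fingertips in the tool frame, in m); z points along the fingers, y is the line along which they close (so a half turn about z gives the same grasp; the last joint's range is limited). The gripper opens to 92 mm and grips with 3 to 60 N. Pads are 19 mm wide; open, the fingers measure 130 mm over their backs; the gripper's body (75 mm by 190 mm) begins 47 mm behind the grasp point.
Start: joints at [-1.346, 0.342, 1.524, -0, 1.275, -0.146], TCP at [0.19, -0.489, 0.235] pointing down, gripper open.
Joint ranges: [-2.53, 2.53], [-0.77, 2.02], [0.04, 2.7], [-1, 4.14], [0.28, 2.66], [-3.11, 3.11]. Speed limits (rad/s): [2.57, 2.57, 3.14, 3.14, 3.14, 3.14].

INTERFACE

Orientations are given as [roll, pitch, yaw] about the fixed x, y, z axes, in that order (R = Rz(yaw) Ry(pitch) Rx(roll)).
In Python, from cell import robot, cams gives the robot as it stands. The module is installed in compiled form; this text tells all that it offers.
- The arm moves only by the tool carry_out, never from a script. Its argument "deltas" is a list of rows, each a list of 7 numbers: the shift along the tool's x, y, z in cm, then the turn, a rotation vector about the tool's x, y, z in rad, then the opening, from 0 (shut) to 1 (fully open). A call has exactly 8 rows; each row shifts and turns the commanded pose from where the row before left it, along the tool's axes as they then stand; what a row does not reach is not made up. A row lasts 1/12 s, in which the tool goes at most 41.7 mm and 7.16 degrees, less where a joint would pass 70% of its speed; a pose out of reach is approached as far as the arm can. A call is refused whole if a number of a shift passes 4.17 or a number of a turn 0.125, either way. A call with a gripper value outside its range is refused whole. The fingers move at their own pace and stop on an object; "force" is the grip in N (left out, the last holds). Time passes only in rows, so rows that do not move let the fingers close, or fill a call up. It gives the time, the measured TCP pose, the force, the opening and the grip force at its end, in the units of the state.
- robot.observe(): the state, without advancing time (a new reading comes with each control period).
- cams.read_camera(name): name is "scene" or "top"; returns a dict with "image" (384x512x3 uint8, blue, green, red), "depth" (384x512 float32, m along the optical axis (not along the pixel's ray), 0 where there is no reading), "fx", "fy", "cx", "cy" (pixels), "world_to_cam" (4x4, takes a point from world to camera coordinates). Camera axes: x right, y up, looking along -z (the intrinsics and any distortion apply to the point x, -y, -z); pixel columns grow to the right and rows downward; lengths in m; the calibration is good to about 2 mm. A picture is of the moment at which its call begins.
- robot.hand_in(): hands the job in; it is judged then, once.
The state is a dict: "time": time; "qpos": joint angles; "qvel": joint speeds; "joint_efforts": joint torques, N m; "tool_pos": TCP position; "tool_rot": TCP orientation; "contact_force": force on the tool from outside, world axes, zero at the start; "torque": the same for the moment, N m; "opening": finger opening in m; "grip_force": force on a finger pad.
Only numpy, scipy, OpenCV 4.12 (cv2) and the standard library are available. Lean on these libraries where they do the work, as an engineer would, in place of code of your own. Each camera call takes 0.05 s, during which the arm holds its last target. There are 200 camera calls.

## Working session

There is one attempt and no reset: what is moved stays moved. The work goes in short steps, Python scripts to look and compute and a tool call to move; the robot and the scene stay as the last step left them, time stands still between calls to the robot, and variables do not carry over. Pictures are saved under pics/ and viewed, at most 10 in all, crops included, and the job is handed in when it is done.

Besides the shell and the picture viewer there is one more tool, called after "Call:" by a JSON object that holds its "method" and its "body". carry_out: Moves the arm, as the interface text tells. Its arguments: {"type":"object","properties":{"deltas":{"type":"array","items":{"type":"array","items":{"type":"number"}}},"force":{"type":"number"}},"required":["deltas"]}

```bash
mkdir -p pics; cat > h.py <<'E'
import numpy as np,cv2
from cell import robot,cams
def shot(n,f):
    c=cams.read_camera(n); cv2.imwrite(f'pics/{f}.png',c['image']); np.savez(f'pics/{f}.npz',**c); return c
def pt(c,u,v,d=None):
    if d is None:
        p=c['depth'][v-1:v+2,u-1:u+2]; d=np.median(p[p>0]) if (p>0).any() else np.nan
    q=cv2.undistortPoints(np.array([[[u,v]]],float),np.array([[c['fx'],0,c['cx']],[0,c['fy'],c['cy']],[0,0,1]],float),None)[0,0]
    P=np.array([q[0]*d,-q[1]*d,-d,1]); return (np.linalg.inv(c['world_to_cam'])@P)[:3]
def cloud(c):
    v,u=np.mgrid[0:384,0:512]; d=c['depth']
    P=np.stack([(u-c['cx'])/c['fx']*d,-(v-c['cy'])/c['fy']*d,-d,np.ones_like(d)],-1)
    W=(P@np.linalg.inv(c['world_to_cam']).T)[...,:3]; W[d<=0]=np.nan; return W
E
python3 - <<'E'
from h import *
s=robot.observe(); print({k:np.round(v,3) for k,v in s.items()},robot.nose_length)
a=shot('scene','s0');b=shot('top','t0'); print([k for k in a],a['world_to_cam'],b['world_to_cam'])
E
```

```text
{'time': np.float64(0.0), 'qpos': array([-1.346,  0.343,  1.525, -0.   ,  1.275, -0.146]), 'qvel': array([-0.002,  0.   ,  0.001, -0.001, -0.002, -0.001]), 'joint_efforts': array([-3.0000e-03, -4.3125e+01, -2.4423e+01,  7.1000e-02,  5.6000e-02,
       -0.0000e+00]), 'tool_pos': array([ 0.19 , -0.489,  0.234]), 'tool_rot': array([-3.14 , -0.   ,  0.371]), 'contact_force': array([ 0.088, -0.094, -0.591]), 'torque': array([-0.003,  0.076, -0.012]), 'grip_force': np.float64(0.0), 'opening': np.float64(0.092)} 0.008
['image', 'depth', 'fx', 'fy', 'cx', 'cy', 'world_to_cam'] [[-0.78931227 -0.61364149 -0.02074289  0.41133694]
 [ 0.37971605 -0.51441048  0.76889374 -0.2915147 ]
 [-0.48249546  0.59902085  0.63904002 -1.16416648]
 [ 0.          0.          0.          1.        ]] [[ 0.01495095 -0.99976247  0.01585815 -0.03844416]
 [ 0.99027106  0.0169997   0.13810949 -0.56771674]
 [-0.13834626  0.013639    0.99029    -1.52470616]
 [ 0.          0.          0.          1.        ]]
```

View pics/s0.png

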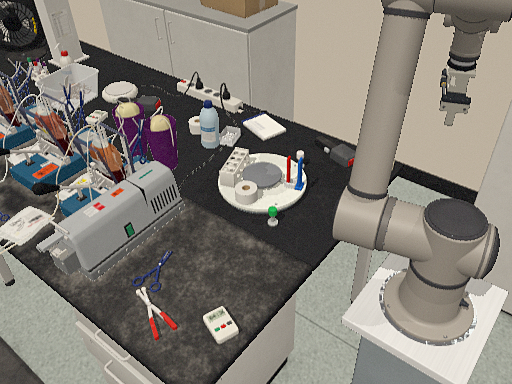

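View pics/t0.png

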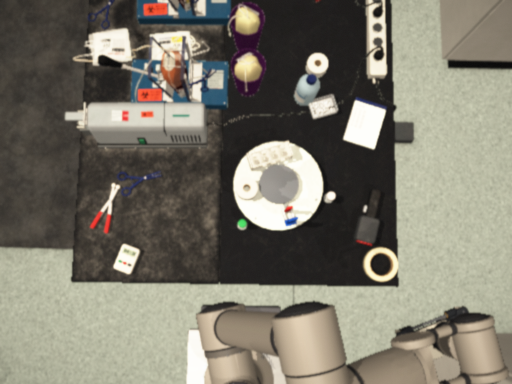

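The scene view shows the table at about (262,183), red plate (290,168), blue plate (301,172) and green post head (272,212). In the top view the table centre is about (278,186), the handle (290,213), the green post (242,225) and the white post (330,197). Green lies clockwise seen from above, so the turn is negative.

```bash
python3 - <<'E'
from h import *
for f in 'st':
    c=dict(np.load(f'pics/{f}0.npz')); W=cloud(c); im=c['image'].astype(int); B,G,R=im[...,0],im[...,1],im[...,2]
    near=(np.hypot(W[...,0]-0.55,W[...,1]-0.0)<0.35)
    for n,m in dict(red=(R>120)&(G<70)&(B<70),blue=(B>120)&(R<80),green=(G>120)&(R<80)&(B<120)).items():
        m=m&near&(W[...,2]>0.03); P=W[m]
        if len(P): print(f,n,len(P),np.median(P,0).round(3),P.min(0).round(3),P.max(0).round(3))
    # table disc
    m=near&(abs(W[...,2]-0.034)<0.006)&(im.min(-1)>150); P=W[m]
    print(f,'disc',len(P),P.min(0).round(3),P.max(0).round(3),np.median(P[:,2]))
    uv=np.argwhere(m); 
    cap=W[near&(abs(W[...,2]-0.062)<0.004)&(im.max(-1)<170)&(im.max(-1)-im.min(-1)<30)]
    if len(cap): print('cap',len(cap),np.median(cap,0),cap.min(0),cap.max(0))
a=dict(np.load('pics/s0.npz'));b=dict(np.load('pics/t0.npz'))
A=cv2.resize(a['image'][135:235,205:325],None,fx=5,fy=5,interpolation=cv2.INTER_CUBIC)
Bm=cv2.resize(b['image'][130:240,225:345],None,fx=5,fy=5,interpolation=cv2.INTER_CUBIC)
cv2.imwrite('pics/sA.png',A);cv2.imwrite('pics/tA.png',Bm)
E
```

```text
s red 56 [ 0.518 -0.134  0.104] [ 0.514 -0.151  0.05 ] [ 0.529 -0.126  0.142]
s blue 108 [ 0.482 -0.141  0.066] [ 0.472 -0.167  0.034] [0.786 0.205 0.157]
s green 75 [0.477 0.005 0.056] [ 0.464 -0.01   0.038] [0.791 0.203 0.162]
s disc 1725 [ 0.46  -0.273  0.028] [0.744 0.243 0.04 ] 0.03420289188973602
cap 680 [ 0.61006129 -0.09954889  0.06065058] [ 0.54163579 -0.28797505  0.05803223] [0.7406437  0.30082101 0.06599174]
t red 16 [ 0.515 -0.136  0.13 ] [ 0.513 -0.143  0.089] [ 0.518 -0.131  0.145]
t blue 49 [ 0.482 -0.148  0.099] [ 0.478 -0.167  0.039] [0.867 0.063 0.143]
t green 21 [ 0.484 -0.004  0.057] [ 0.472 -0.011  0.054] [0.488 0.008 0.064]
t disc 3201 [ 0.463 -0.269  0.028] [0.742 0.027 0.04 ] 0.033541744933933915
cap 713 [ 0.60689293 -0.10853335  0.06085786] [ 0.54210716 -0.17091478  0.0580008 ] [0.89804586 0.2971834  0.06597692]
```

View pics/sA.png

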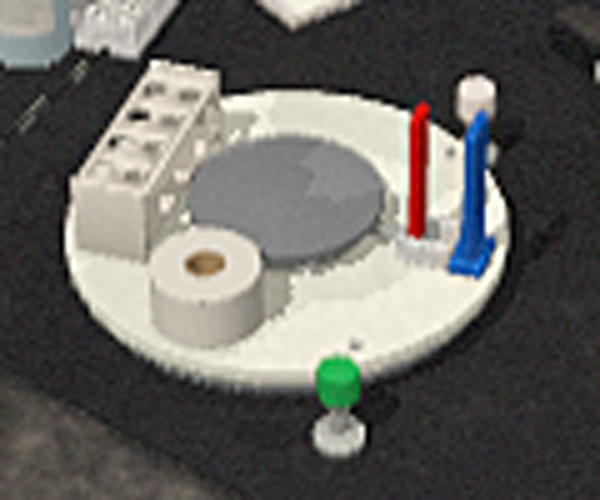

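View pics/tA.png

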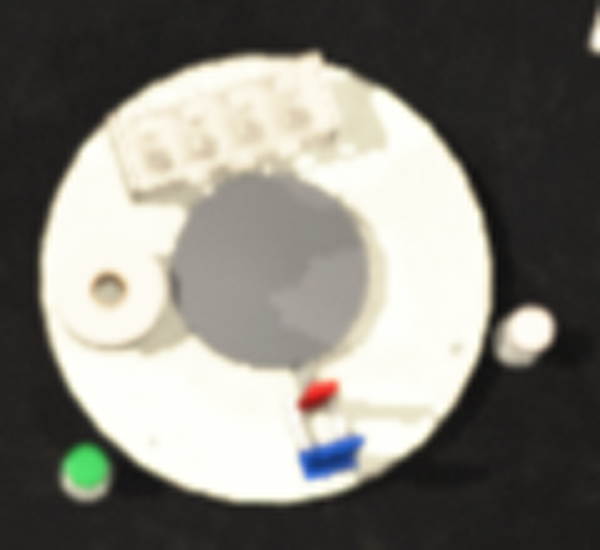

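The crops show the cap, the handle plates leaning in perspective, and the roll between handle and green post on the table (crop top: red (320,393), blue (332,457), centre about (266,279), green (86,467)). Next I fit the centre and the handle angle.

```bash
python3 - <<'E'
from h import *
from scipy.optimize import least_squares
fit=lambda P,r:(lambda s:(s.x.round(4),np.abs(s.fun).mean()))(least_squares(lambda x:np.hypot(P[:,0]-x[0],P[:,1]-x[1])-r,[.6,-.115],loss='soft_l1',f_scale=.002))
C=None
for f in 'ts':
    c=dict(np.load(f'pics/{f}0.npz')); W=cloud(c); im=c['image'].astype(int); B,G,R=im[...,0],im[...,1],im[...,2]
    near=np.hypot(W[...,0]-.603,W[...,1]+.117)<.16
    m=(near&(abs(W[...,2]-.034)<.004)&(im.min(-1)>120)).astype(np.uint8)
    # rim: farthest points per angle
    P=W[m>0]; a=np.arctan2(P[:,1]+.117,P[:,0]-.603); r=np.hypot(P[:,0]-.603,P[:,1]+.117)
    E=np.array([P[a_i][np.argmax(r[a_i])] for a_i in [np.where(np.floor(a/.1)==k)[0] for k in range(-31,31)] if len(a_i)])
    print(f,'disc',fit(E,.142))
    m=near&(abs(W[...,2]-.062)<.004)&(im.max(-1)<190)&(im.max(-1)-im.min(-1)<40)
    P=W[m];P=P[np.hypot(P[:,0]-.603,P[:,1]+.117)<.075]; 
    a=np.arctan2(P[:,1]+.117,P[:,0]-.603); r=np.hypot(P[:,0]-.603,P[:,1]+.117)
    E=np.array([P[a_i][np.argmax(r[a_i])] for a_i in [np.where(np.floor(a/.2)==k)[0] for k in range(-16,16)] if len(a_i)])
    print(f,'cap',fit(E,.063))
    C=np.array([.603,-.117])
    for n,m in dict(red=(R>120)&(G<80)&(B<80),blue=(B>110)&(R<80)&(G<120),green=(G>120)&(R<90)&(B<140)).items():
        m=m&near if n!='green' else m&(np.hypot(W[...,0]-.48,W[...,1]-.0)<.05)
        P=W[m]; P=P[P[:,2]>(.075 if n!='green' else .045)]
        for lo,hi in ((0.07,.1),(.1,.13),(.13,.15)) if n!='green' else ((0,.1),):
            Q=P[(P[:,2]>lo)&(P[:,2]<hi)]
            if len(Q)<3: continue
            q=Q.mean(0); d=q[:2]-C; print(f,n,len(Q),q.round(4),'r',np.hypot(*d).round(4),'ang',np.degrees(np.arctan2(d[1],d[0])).round(1),'zmax',Q[:,2].max().round(3))
E
```

```text
t disc (array([ 0.6015, -0.1132]), np.float64(0.0027180491309489008))
t cap (array([ 0.6012, -0.1121]), np.float64(0.003510548671553176))
t red 4 [ 0.5154 -0.1365  0.092 ] r 0.0897 ang -167.5 zmax 0.095
t red 4 [ 0.5146 -0.1341  0.1196] r 0.09 ang -169.1 zmax 0.128
t red 11 [ 0.5176 -0.1388  0.1385] r 0.0882 ang -165.7 zmax 0.145
t blue 8 [ 0.4813 -0.1471  0.089 ] r 0.1254 ang -166.1 zmax 0.1
t blue 6 [ 0.48   -0.1417  0.122 ] r 0.1254 ang -168.6 zmax 0.13
t blue 19 [ 0.4836 -0.1492  0.1393] r 0.1236 ang -164.9 zmax 0.143
t green 37 [ 0.4795 -0.0019  0.0578] r 0.1688 ang 137.0 zmax 0.068
s disc (array([ 0.6028, -0.1134]), np.float64(0.007517042546976999))
s cap (array([ 0.6019, -0.1109]), np.float64(0.0036877555061688894))
s red 13 [ 0.5184 -0.1351  0.0876] r 0.0865 ang -167.9 zmax 0.099
s red 19 [ 0.5184 -0.1346  0.1142] r 0.0864 ang -168.2 zmax 0.129
s red 14 [ 0.5196 -0.1393  0.1375] r 0.0863 ang -165.0 zmax 0.142
s blue 12 [ 0.4819 -0.1402  0.0879] r 0.1233 ang -169.2 zmax 0.098
s blue 16 [ 0.4829 -0.1402  0.1142] r 0.1223 ang -169.1 zmax 0.128
s blue 17 [ 0.4844 -0.1465  0.1388] r 0.1222 ang -166.0 zmax 0.143
s green 57 [0.4756 0.0028 0.0545] r 0.1749 ang 136.8 zmax 0.062
```

Call:
{"method": "carry_out", "body": {"deltas": [[0, 0, 0, 0, 0, -0.124, 1], [0, 0, 0, 0, 0, -0.124, 1], [0, 0, 0, 0, 0, -0.124, 1], [0, 0, 0, 0, 0, -0.124, 1], [0, 0, 0, 0, 0, -0.124, 1], [0, 0, 0, 0, 0, -0.124, 1], [0, 0, 0, 0, 0, -0.124, 1], [0, 0, 0, 0, 0, -0.124, 1]], "force": 20}}

```text
time: 0.77
tool_pos: [0.1902, -0.4891, 0.2343]
tool_rot: [-3.141, -0.001, 1.369]
contact_force: [0.3, 0.5, -0.2]
opening: 0.0915
grip_force: 0.0
```

Call:
{"method": "carry_out", "body": {"deltas": [[0, 0, 0, 0, 0, -0.124, 1], [0, 0, 0, 0, 0, -0.124, 1], [0, 0, 0, 0, 0, -0.124, 1], [0, 0, 0, 0, 0, -0.124, 1], [0.5, 0.8, 0, 0, 0, 0, 1], [1.2, 2, 0, 0, 0, 0, 1], [2, 3.2, 0, 0, 0, 0, 1], [2, 3.2, 0, 0, 0, 0, 1]]}}

```text
time: 1.43
tool_pos: [0.2627, -0.4073, 0.2342]
tool_rot: [3.141, -0.001, 1.852]
contact_force: [1.4, -0.6, -0.3]
opening: 0.0913
grip_force: 0.0
```

Call:
{"method": "carry_out", "body": {"deltas": [[2, 3.2, 0, 0, 0, 0, 1], [2, 3.2, 0, 0, 0, 0, 1], [2, 3.2, 0, 0, 0, 0, 1], [2, 3.2, 0, 0, 0, 0, 1], [2, 3.2, 0, 0, 0, 0, 1], [2, 3.2, 0, 0, 0, 0, 1], [2, 3.2, 0, 0, 0, 0, 1], [1.5, 2.4, 0, 0, 0, 0, 1]]}}

```text
time: 2.1
tool_pos: [0.4573, -0.1863, 0.2346]
tool_rot: [3.141, -0.001, 1.856]
contact_force: [-0.5, -0.3, -1.3]
opening: 0.0918
grip_force: 0.0
```

Call:
{"method": "carry_out", "body": {"deltas": [[1.2, 2, 0, 0, 0, 0, 1], [1, 1.6, 0, 0, 0, 0, 1], [0.5, 1, 0, 0, 0, 0, 1], [0.25, 0.4, 0, 0, 0, 0, 1], [0, 0, 1, 0, 0, 0, 1], [0, 0, 2, 0, 0, 0, 1], [0, 0, 1, 0, 0, 0, 1], [0, 0, 0, 0, 0, 0, 1]]}}

```text
time: 2.77
tool_pos: [0.4935, -0.1471, 0.1919]
tool_rot: [-3.137, -0.004, 1.857]
contact_force: [-0.8, -0.1, 0.0]
opening: 0.0917
grip_force: 0.0
```

```bash
python3 - <<'E'
from h import *
s=robot.observe(); print(s['tool_pos'],s['tool_rot'],s['qpos'])
a=shot('scene','s1');b=shot('top','t1')
A=cv2.resize(a['image'][110:220,215:335],None,fx=4,fy=4,interpolation=cv2.INTER_CUBIC)
Bm=cv2.resize(b['image'][130:240,225:345],None,fx=4,fy=4,interpolation=cv2.INTER_CUBIC)
A=cv2.resize(A,(400,400));Bm=cv2.resize(Bm,(400,400))
cv2.imwrite('pics/m1.png',np.hstack([A,Bm]))
E
```

```text
[ 0.49350642 -0.14708803  0.1919102 ] [-3.13711771 -0.00355539  1.85671469] [-4.38390707e-01  3.66106739e-01  1.61350321e+00 -3.28714896e-04
  1.16769012e+00 -7.24187218e-01]
```

View pics/m1.png

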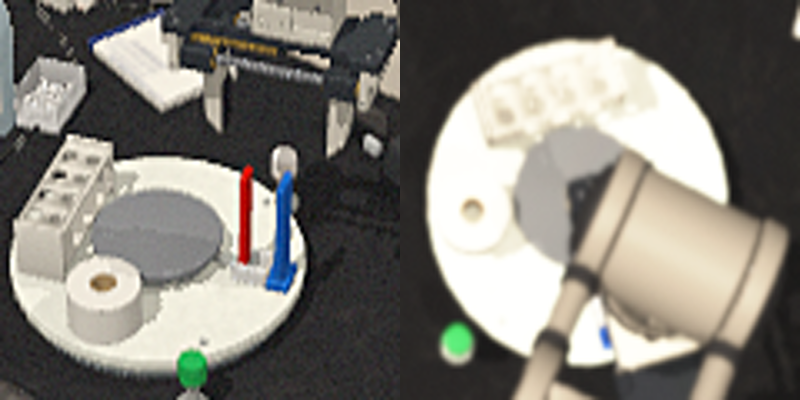

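Picture: the two fingers hang above and either side of the red (247,215) and blue (282,230) plates in the scene view, with the table unchanged. I'll descend with a small correction.

Call:
{"method": "carry_out", "body": {"deltas": [[0.1, 0.2, 1, 0, 0, 0, 1], [0.1, 0.15, 1.5, 0, 0, 0, 1], [0, 0, 1.5, 0, 0, 0, 1], [0, 0, 1.5, 0, 0, 0, 1], [0, 0, 1.5, 0, 0, 0, 1], [0, 0, 1, 0, 0, 0, 1], [0, 0, 0.5, 0, 0, 0, 1], [0, 0, 0, 0, 0, 0, 1]]}}

```text
time: 3.53
tool_pos: [0.4981, -0.144, 0.1089]
tool_rot: [-3.141, -0.001, 1.859]
contact_force: [0.3, 0.5, 0.2]
opening: 0.0917
grip_force: 0.0
```

Call:
{"method": "carry_out", "body": {"deltas": [[0, 0, 0, 0, 0, 0, 0.7], [0, 0, 0, 0, 0, 0, 0.62], [0, 0, 0, 0, 0, 0, 0.58], [0, 0, 0, 0, 0, 0, 0.54], [0, 0, 0, 0, 0, 0, 0.5], [0, 0, 0, 0, 0, 0, 0.46], [0, 0, 0, 0, 0, 0, 0.42], [0, 0, 0, 0, 0, 0, 0.38]], "force": 20}}

```text
time: 4.2
tool_pos: [0.4994, -0.144, 0.1099]
tool_rot: [3.139, 0.001, 1.859]
contact_force: [6.2, 2.2, -3.2]
opening: 0.043
grip_force: 3.0
```

Call:
{"method": "carry_out", "body": {"deltas": [[0, 0, 0, 0, 0, 0, 0.34], [0, 0, 0, 0, 0, 0, 0.32], [0, 0, 0, 0, 0, 0, 0.32], [0, 0, 0, 0, 0, 0, 0.32], [0, 0, 0, 0, 0, 0, 0.32], [0, 0, 0, 0, 0, 0, 0.32], [0, 0, 0, 0, 0, 0, 0.32], [0, 0, 0, 0, 0, 0, 0.32]]}}

```text
time: 4.87
tool_pos: [0.498, -0.1441, 0.1098]
tool_rot: [-3.141, -0.0, 1.859]
contact_force: [-4.6, -0.6, 4.7]
opening: 0.0337
grip_force: 19.9
```

Call:
{"method": "carry_out", "body": {"deltas": [[0.11, 0, 0, 0, 0, 0.01, 0.32], [0.22, 0, 0, 0, 0, 0.02, 0.32], [0.33, 0.005, 0, 0, 0, 0.03, 0.32], [0.33, 0.005, 0, 0, 0, 0.03, 0.32], [0.33, 0.005, 0, 0, 0, 0.03, 0.32], [0.33, 0.005, 0, 0, 0, 0.03, 0.32], [0.33, 0.005, 0, 0, 0, 0.03, 0.32], [0.33, 0.005, 0, 0, 0, 0.03, 0.32]]}}

```text
time: 5.53
tool_pos: [0.4939, -0.1213, 0.1098]
tool_rot: [-3.141, 0.0, 1.647]
contact_force: [-3.6, -0.4, 5.2]
opening: 0.0337
grip_force: 19.9
```

Call:
{"method": "carry_out", "body": {"deltas": [[0.33, 0.005, 0, 0, 0, 0.03, 0.32], [0.33, 0.005, 0, 0, 0, 0.03, 0.32], [0.33, 0.005, 0, 0, 0, 0.03, 0.32], [0.33, 0.005, 0, 0, 0, 0.03, 0.32], [0.33, 0.005, 0, 0, 0, 0.03, 0.32], [0.33, 0.005, 0, 0, 0, 0.03, 0.32], [0.33, 0.005, 0, 0, 0, 0.03, 0.32], [0.22, 0, 0, 0, 0, 0.02, 0.32]]}}

```text
time: 6.2
tool_pos: [0.4952, -0.0958, 0.1098]
tool_rot: [3.141, -0.0, 1.417]
contact_force: [-2.2, -0.0, 4.8]
opening: 0.0337
grip_force: 19.9
```

Call:
{"method": "carry_out", "body": {"deltas": [[0.11, 0, 0, 0, 0, 0.01, 0.32], [0, 0, 0, 0, 0, 0, 0.32], [0, 0, 0, 0, 0, 0, 0.32], [0, 0, 0, 0, 0, 0, 0.32], [0, 0, 0, 0, 0, 0, 0.36], [0, 0, 0, 0, 0, 0, 0.4], [0, 0, 0, 0, 0, 0, 0.44], [0, 0, 0, 0, 0, 0, 0.48]]}}

```text
time: 6.87
tool_pos: [0.4955, -0.0955, 0.1095]
tool_rot: [3.141, 0.0, 1.409]
contact_force: [0.0, -0.7, 0.2]
opening: 0.042
grip_force: 0.0
```

```bash
python3 - <<'E'
from h import *
s=robot.observe(); print(s['tool_pos'],s['tool_rot'],s['opening'],s['grip_force'],s['contact_force'])
a=shot('scene','s2')
A=cv2.resize(a['image'][120:220,205:325],None,fx=5,fy=5,interpolation=cv2.INTER_CUBIC)
cv2.imwrite('pics/m2.png',A)
E
```

```text
[ 0.49552766 -0.09549576  0.10951711] [3.14113037e+00 4.87287274e-04 1.40867372e+00] 0.04202915547511293 0.0 [ 0.00187703 -0.70771328  0.18529016]
```

View pics/m2.png

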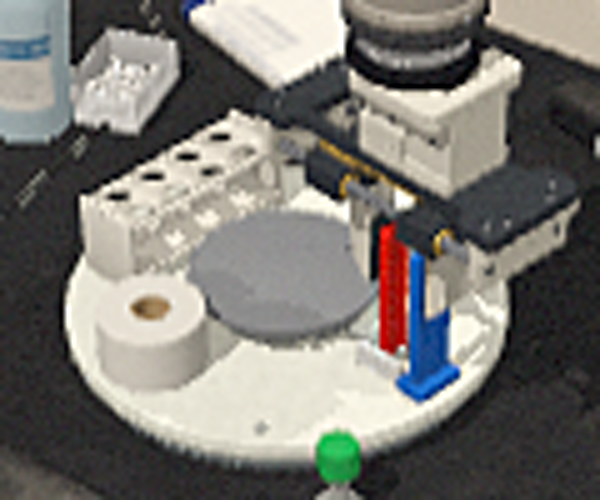

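The scene view shows the table turned about 0.45 rad with rack and roll still standing in place. The red plate is at (393,290), blue at (430,320), and the pads are open beside them. Now I open fully, lift, step behind the blue plate's trailing edge, shut and lower.

Call:
{"method": "carry_out", "body": {"deltas": [[0, 0, 0, 0, 0, 0, 0.6], [0, 0, 0, 0, 0, 0, 0.75], [0, 0, 0, 0, 0, 0, 0.85], [0, 0, -0.5, 0, 0, 0, 0.85], [0, 0, -1.5, 0, 0, 0, 0.85], [0, 0, -2, 0, 0, 0, 0.85], [0, 0, -1.5, 0, 0, 0, 0.85], [0, 0, -0.5, 0, 0, 0, 0.85]]}}

```text
time: 7.58
tool_pos: [0.4964, -0.0955, 0.1722]
tool_rot: [3.137, 0.001, 1.409]
contact_force: [0.3, 0.3, 0.0]
opening: 0.0779
grip_force: 0.0
```

Call:
{"method": "carry_out", "body": {"deltas": [[-0.8, -0.3, 0, 0, 0, 0, 0.6], [-1.2, -0.6, 0, 0, 0, 0, 0.4], [-1.2, -0.5, 0, 0, 0, 0, 0.2], [-0.4, -0.2, 0, 0, 0, 0, 0], [0, 0, 0, 0, 0, 0, 0], [0, 0, 0, 0, 0, 0, 0], [0, 0, 0, 0, 0, 0, 0], [0, 0, 0, 0, 0, 0, 0]]}}

```text
time: 8.25
tool_pos: [0.4738, -0.1277, 0.1695]
tool_rot: [-3.141, -0.0, 1.409]
contact_force: [0.2, 0.7, 1.1]
opening: 0.0292
grip_force: 0.0
```

```bash
python3 - <<'E'
from h import *
s=robot.observe(); print(s['tool_pos'],s['tool_rot'],s['opening'],s['contact_force'])
c=shot('scene','s3'); W=cloud(c); im=c['image'].astype(int); B,G,R=im[...,0],im[...,1],im[...,2]
near=np.hypot(W[...,0]-.6,W[...,1]+.113)<.15
for n,m in dict(red=(R>120)&(G<80)&(B<80),blue=(B>110)&(R<80)&(G<120)).items():
    Q=W[m&near&(W[...,2]>.128)&(W[...,2]<.15)]; q=Q.mean(0);d=q[:2]-[.602,-.113]
    print(n,len(Q),q.round(4),np.hypot(*d).round(4),np.degrees(np.arctan2(d[1],d[0])).round(1))
A=cv2.resize(c['image'][120:220,205:325],None,fx=5,fy=5,interpolation=cv2.INTER_CUBIC)
cv2.imwrite('pics/m3.png',A)
E
```

```text
[ 0.47381036 -0.12767623  0.16949698] [-3.14136433e+00 -1.20801644e-04  1.40924245e+00] 0.029237041096154815 [0.16131207 0.66596314 1.10605028]
red 17 [ 0.5095 -0.0971  0.1348] 0.0939 170.2
blue 27 [ 0.4801 -0.0924  0.135 ] 0.1236 170.4
```

View pics/m3.png

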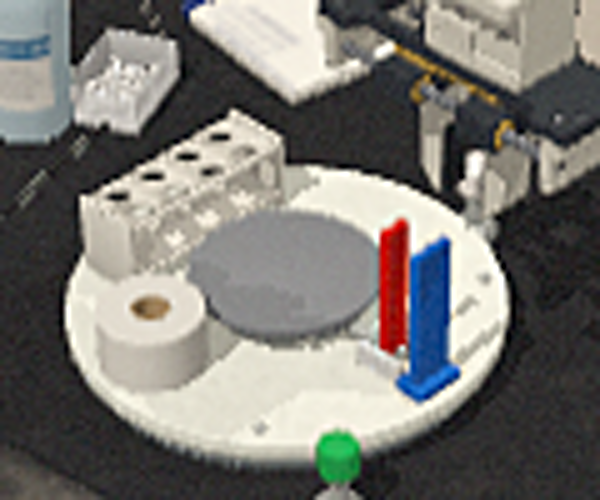

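The red plate stands at r≈94 mm, so the trigger is at about 7 mm and the tooth is riding on the rim. The gripper is clear behind the blue plate at about (430,315), and nothing has shifted. Next: finish closing and lower.

Call:
{"method": "carry_out", "body": {"deltas": [[0, -0.2, 0, 0, 0, 0, 0], [0, 0, 0, 0, 0, 0, 0], [0, 0, 0.5, 0, 0, 0, 0], [0, 0, 1.5, 0, 0, 0, 0], [0, 0, 1.5, 0, 0, 0, 0], [0, 0, 1.5, 0, 0, 0, 0], [0, 0, 1, 0, 0, 0, 0], [0, 0, 0, 0, 0, 0, 0]]}}

```text
time: 8.97
tool_pos: [0.4704, -0.1271, 0.1075]
tool_rot: [-3.138, -0.001, 1.409]
contact_force: [-0.7, -1.0, -0.4]
opening: 0.0003
grip_force: 0.0
```

Call:
{"method": "carry_out", "body": {"deltas": [[0.2, 0, 0, 0, 0, 0, 0], [0.2, 0, 0, 0, 0, 0, 0], [0.2, 0, 0, 0, 0, 0, 0], [0.2, 0, 0, 0, 0, 0, 0], [0.15, 0, 0, 0, 0, 0, 0], [0.15, 0, 0, 0, 0, 0, 0], [0.15, 0, 0, 0, 0, 0, 0], [0.15, 0, 0, 0, 0, 0, 0]]}}

```text
time: 9.63
tool_pos: [0.4741, -0.1139, 0.1099]
tool_rot: [3.141, 0.0, 1.409]
contact_force: [-0.1, -1.3, 1.3]
opening: 0.0005
grip_force: 0.8
```

Call:
{"method": "carry_out", "body": {"deltas": [[0.2, -0.033, 0, 0, 0, 0.016, 0], [0.2, -0.033, 0, 0, 0, 0.016, 0], [0.2, -0.033, 0, 0, 0, 0.016, 0], [0.2, -0.033, 0, 0, 0, 0.016, 0], [0.2, -0.033, 0, 0, 0, 0.016, 0], [0.2, -0.033, 0, 0, 0, 0.016, 0], [0.2, -0.033, 0, 0, 0, 0.016, 0], [0.2, -0.033, 0, 0, 0, 0.016, 0]]}}

```text
time: 10.3
tool_pos: [0.4749, -0.0975, 0.1097]
tool_rot: [3.141, 0.0, 1.279]
contact_force: [0.8, -1.1, -0.0]
opening: 0.0003
grip_force: 0.1
```

Call:
{"method": "carry_out", "body": {"deltas": [[0.2, -0.033, 0, 0, 0, 0.016, 0], [0.2, -0.033, 0, 0, 0, 0.016, 0], [0.2, -0.033, 0, 0, 0, 0.016, 0], [0.2, -0.033, 0, 0, 0, 0.016, 0], [0.2, -0.033, 0, 0, 0, 0.016, 0], [0.2, -0.033, 0, 0, 0, 0.016, 0], [0.2, -0.033, 0, 0, 0, 0.016, 0], [0.2, -0.033, 0, 0, 0, 0.016, 0]]}}

```text
time: 10.97
tool_pos: [0.4777, -0.0815, 0.1097]
tool_rot: [-3.141, 0.0, 1.151]
contact_force: [0.5, -2.7, -1.0]
opening: 0.0003
grip_force: 1.1
```

Call:
{"method": "carry_out", "body": {"deltas": [[0.1, -0.017, 0, 0, 0, 0.008, 0], [0.1, -0.017, 0, 0, 0, 0.008, 0], [0.1, -0.017, 0, 0, 0, 0.008, 0], [0.1, -0.017, 0, 0, 0, 0.008, 0], [0.1, -0.017, 0, 0, 0, 0.008, 0], [0.1, -0.017, 0, 0, 0, 0.008, 0], [0.1, -0.017, 0, 0, 0, 0.008, 0], [0.1, -0.017, 0, 0, 0, 0.008, 0]]}}

```text
time: 11.63
tool_pos: [0.4798, -0.074, 0.1097]
tool_rot: [-3.141, 0.0, 1.088]
contact_force: [-0.6, -2.7, -0.6]
opening: 0.0004
grip_force: 0.9
```

Call:
{"method": "carry_out", "body": {"deltas": [[0.1, -0.017, 0, 0, 0, 0.008, 0], [0.1, -0.017, 0, 0, 0, 0.008, 0], [0.1, -0.017, 0, 0, 0, 0.008, 0], [0.1, -0.017, 0, 0, 0, 0.008, 0], [0.1, -0.017, 0, 0, 0, 0.008, 0], [0.1, -0.017, 0, 0, 0, 0.008, 0], [0.1, -0.017, 0, 0, 0, 0.008, 0], [0.1, -0.017, 0, 0, 0, 0.008, 0]]}}

```text
time: 12.3
tool_pos: [0.4828, -0.0662, 0.1097]
tool_rot: [3.141, -0.0, 1.024]
contact_force: [-0.6, -2.7, 0.6]
opening: 0.0005
grip_force: 1.3
```

Table at about -0.86, pushing at ~2.7 N. I continue one call at a time, watching the force.

Call:
{"method": "carry_out", "body": {"deltas": [[0.1, -0.017, 0, 0, 0, 0.008, 0], [0.1, -0.017, 0, 0, 0, 0.008, 0], [0.1, -0.017, 0, 0, 0, 0.008, 0], [0.1, -0.017, 0, 0, 0, 0.008, 0], [0.1, -0.017, 0, 0, 0, 0.008, 0], [0.1, -0.017, 0, 0, 0, 0.008, 0], [0.1, -0.017, 0, 0, 0, 0.008, 0], [0, 0, 0, 0, 0, 0, 0]]}}

```text
time: 12.97
tool_pos: [0.4856, -0.0596, 0.1097]
tool_rot: [3.142, -0.0, 0.968]
contact_force: [-0.6, 0.4, -0.1]
opening: 0.0002
grip_force: 0.0
```

Call:
{"method": "carry_out", "body": {"deltas": [[0.1, -0.017, 0, 0, 0, 0.008, 0], [0.1, -0.017, 0, 0, 0, 0.008, 0], [0.1, -0.017, 0, 0, 0, 0.008, 0], [0.1, -0.017, 0, 0, 0, 0.008, 0], [0.1, -0.017, 0, 0, 0, 0.008, 0], [0.1, -0.017, 0, 0, 0, 0.008, 0], [0.1, -0.017, 0, 0, 0, 0.008, 0], [0.1, -0.017, 0, 0, 0, 0.008, 0]]}}

```text
time: 13.63
tool_pos: [0.489, -0.0526, 0.1097]
tool_rot: [-3.142, 0.0, 0.904]
contact_force: [-1.2, -1.1, 0.7]
opening: 0.0005
grip_force: 0.8
```

Call:
{"method": "carry_out", "body": {"deltas": [[0.1, -0.017, 0, 0, 0, 0.008, 0], [0.1, -0.017, 0, 0, 0, 0.008, 0], [0.1, -0.017, 0, 0, 0, 0.008, 0], [0.1, -0.017, 0, 0, 0, 0.008, 0], [0.1, -0.017, 0, 0, 0, 0.008, 0], [0.1, -0.017, 0, 0, 0, 0.008, 0], [0.1, -0.017, 0, 0, 0, 0.008, 0], [0.1, -0.017, 0, 0, 0, 0.008, 0]]}}

```text
time: 14.3
tool_pos: [0.492, -0.047, 0.1097]
tool_rot: [-3.141, 0.004, 0.841]
contact_force: [-8.7, -11.9, 4.3]
opening: 0.0005
grip_force: 7.4
```

Force jumped to ~15 N: either the ramp or the lock. I'll check the trigger radius.

```bash
cat > chk.py <<'E'
from h import *
import sys
s=robot.observe(); print(s['time'],s['tool_pos'].round(4),s['tool_rot'].round(3),s['contact_force'].round(1))
c=shot('scene',sys.argv[1]); W=cloud(c); im=c['image'].astype(int); B,G,R=im[...,0],im[...,1],im[...,2]
near=np.hypot(W[...,0]-.6,W[...,1]+.113)<.15
for lo,hi in ((.1,.125),(.125,.15)):
  for n,m in dict(red=(R>120)&(G<80)&(B<80),blue=(B>110)&(R<80)&(G<120)).items():
    Q=W[m&near&(W[...,2]>lo)&(W[...,2]<hi)]
    if len(Q)<2: continue
    q=Q.mean(0);d=q[:2]-[.602,-.113]
    print(n,len(Q),q.round(4),np.hypot(*d).round(4),np.degrees(np.arctan2(d[1],d[0])).round(1))
cv2.imwrite(f'pics/c{sys.argv[1]}.png',cv2.resize(c['image'][120:220,205:325],None,fx=5,fy=5,interpolation=cv2.INTER_CUBIC))
E
python3 chk.py s4
```

```text
14.3 [ 0.492  -0.047   0.1097] [-3.141  0.004  0.841] [ -8.7 -11.9   4.3]
red 7 [ 0.5417 -0.0501  0.1209] 0.0871 133.8
blue 46 [ 0.514  -0.0256  0.1122] 0.124 135.2
red 15 [ 0.5417 -0.0493  0.1334] 0.0877 133.4
blue 32 [ 0.5148 -0.0253  0.1333] 0.1236 134.8
```

View pics/cs4.png

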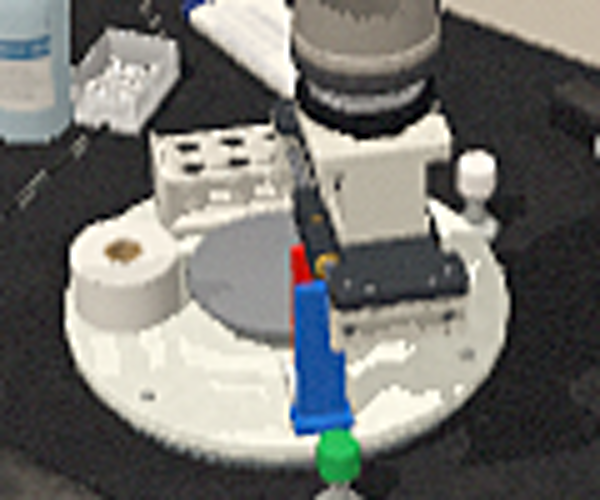

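The table is at about -1.07 rad beside the green post. Red is back at r≈87 mm (trigger home) and it held a 15 N push, so it's locked. Backing off, lifting clear, then a final check.

Call:
{"method": "carry_out", "body": {"deltas": [[-0.2, 0, 0, 0, 0, 0, 0], [-0.5, 0, 0, 0, 0, 0, 0], [-0.8, 0, 0, 0, 0, 0, 0], [-0.3, 0, -0.5, 0, 0, 0, 0], [0, 0, -2, 0, 0, 0, 0], [0, 0, -3, 0, 0, 0, 0], [0, 0, -3, 0, 0, 0, 0], [0, 0, -2, 0, 0, 0, 0]]}}

```text
time: 15.02
tool_pos: [0.4817, -0.0591, 0.2177]
tool_rot: [3.139, -0.002, 0.841]
contact_force: [0.5, -1.0, 0.2]
opening: 0.0005
grip_force: 0.0
```

Call:
{"method": "carry_out", "body": {"deltas": [[-1, 0, -0.5, 0, 0, 0, 0], [-2, 0, 0, 0, 0, 0, 0], [-3, 0, 0, 0, 0, 0, 0], [-3, 0, 0, 0, 0, 0, 0], [-2, 0, 0, 0, 0, 0, 0], [-1, 0, 0, 0, 0, 0, 0], [0, 0, 0, 0, 0, 0, 0], [0, 0, 0, 0, 0, 0, 0]]}}

```text
time: 15.68
tool_pos: [0.4011, -0.1484, 0.2195]
tool_rot: [-3.141, -0.0, 0.839]
contact_force: [0.2, 0.2, 0.3]
opening: 0.0004
grip_force: 0.0
```

```bash
python3 chk.py s5
```

```text
15.6833 [ 0.4011 -0.1484  0.2195] [-3.141 -0.     0.839] [0.2 0.2 0.3]
red 17 [ 0.5371 -0.0554  0.1202] 0.0868 138.4
blue 65 [ 0.5092 -0.031   0.1131] 0.1238 138.5
red 34 [ 0.5359 -0.0529  0.1337] 0.0893 137.7
blue 48 [ 0.5097 -0.0311  0.1336] 0.1234 138.4
```

View pics/s5.png

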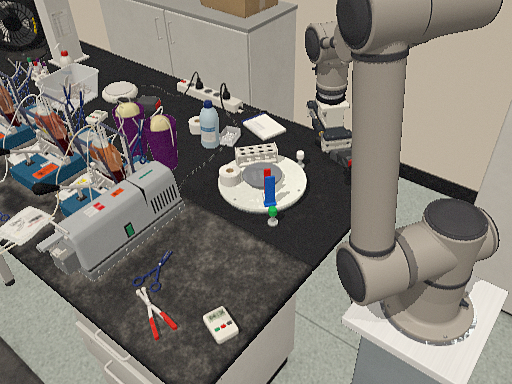

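```bash
python3 chk.py s6; sed -i "s/'scene',sys/'top',sys/" chk.py; python3 chk.py t6
```

```text
15.7333 [ 0.4014 -0.148   0.2195] [-3.141 -0.     0.84 ] [-0.1 -0.  -0.4]
red 18 [ 0.5369 -0.0554  0.1193] 0.0869 138.5
blue 66 [ 0.5096 -0.0313  0.1126] 0.1234 138.5
red 35 [ 0.536  -0.0521  0.1334] 0.0898 137.3
blue 47 [ 0.5094 -0.031   0.1343] 0.1237 138.5
15.7833 [ 0.4016 -0.1478  0.2196] [-3.141 -0.     0.841] [-0.7 -0.4 -0.2]
red 4 [ 0.532  -0.0552  0.114 ] 0.0908 140.5
blue 6 [ 0.5036 -0.033   0.1109] 0.1268 140.9
red 11 [ 0.5345 -0.0552  0.1381] 0.0889 139.4
blue 19 [ 0.5068 -0.0322  0.1364] 0.1249 139.7
```

```bash
python3 -c "
from h import *
print(robot.hand_in())"
```

```text
the job is handed in; nothing more can be done
None
```

The carousel is locked at the green-post station, about 1.0 rad clockwise from the start. The trigger is back home, the rack and roll are still standing, the bench items look untouched, and the job is handed in at about 16 s.

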